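# Take the pouring-cup hanger off its safety hook and stand it in the drying seat

### The job

Take the wax pouring-cup hanger off the safety hook: hold it by its grip block, press its own cross bar back against the sprung keeper (no fingers on the keeper) until it comes up solid against the stops, then lift it out through the mouth without forcing the hook. Stand it upright with its wax cup fully down in the round drying seat, set down without dropping or ramming it, let go, and leave the violet block and the wax rod on the bench where they lie.

Things in the scene. Friction and masses are not known exactly. Their poses are not given: they have to be found in the camera images.
- hook: Fixed steel stand with a two-pronged safety hook. Origin on the bench under the hanging cross bar's centre; +x from the upturned noses to the post behind (pressing direction), y along the bar, z up. Base 130x110x10 mm (x -23 to +107), post x 64 to 86 mm. Prongs: flat bars at y 18 to 26 mm either side, level tops at z 171, noses in front of the bar; the 36 mm gap between them is open to the front.
- hook_seat (a point): Resting place of the cross bar's centre in the hook, 175 mm above the hook's origin; hook's axes. Pressed back, the bar slides along the level prong tops, more freely if held 1 mm up (2.5 mm free under the gate). Way out: lift straight up 25 to 32 mm through the gate's mouth, then draw 110 mm or more to the front (-x) at that height, the rod passing between the prongs.
- hook_gate (a point): Point on the hook 9 mm above hook_seat, half-way up the dark U-shaped sliding gate (5 mm thick, open to the front) on the prongs. Its two lips cover the resting bar and bar its lift. It is clamped at a setting that is not measured and differs each time: the lips end 6 to 18 mm behind (+x of) hook_seat.
- hook_mouth (a point): Middle of the average mouth, 18.5 mm behind hook_gate (fixed to the hook, does not show the gate's setting). The mouth is the 13 mm wide (x) opening between lips and solid stops, so the bar's centre clears the lips 10 to 22 mm behind hook_seat and meets the stops 5 mm later: springy turns to solid. Lift it 1 to 3 mm short of the stops. Over 45 N between hanger and hook is forcing it.
- keeper (a joint): Hinge angle (rad) of the sprung keeper: two thin leaves between the prongs (y 11 to 17 mm either side) leaning over the back of the bar, on an axle 40 mm behind and 28 mm below hook_seat. 0 = closed; about 0.26 to 0.59 with the bar at the stops. Leaf tips rise up to 21 mm above the bar. Takes about 3 to 10 N, friction included, and springs back.
- hanger_grip (a point): Centre of the hanger's aluminium grip block, 10 mm thick along the hanger's x, 30 mm wide along y, 56 mm high; lower edge 4.5 mm over the gate's top while it hangs. Hanger 0.2 to 0.33 kg. Cross bar 44 mm below this point, the cup's underside 142 mm below. Hanging, its axes are the hook's within a few degrees.
- hanger: The hanger: origin at the centre of its steel cross bar (8 mm thick, 52 mm long, along y; x is across the grip block's thickness, z up). A 10 mm rod goes down from the bar to an orange-brown wax cup, a cone 38 mm high flaring from 24 to 52 mm diameter.
- hanger_foot (a point): Centre of the flat underside of the hanger's wax cup, 52 mm diameter, 98 mm below the cross bar; z is the hanger's upward axis.
- seat_floor (a point): Centre of the floor inside the drying seat: a fixed aluminium collar, inner diameter 62 mm, outer 72 mm, on a 96 mm disc. Floor 6 mm above the bench, rim 12 mm above the floor.
- block_mid (a point): Middle of the loose violet X-shaped wax block lying on the bench, 66 x 78 x 24 mm. To be left alone.
- rod_mid (a point): Middle of the loose orange-brown wax rod lying on the bench, 103 mm long, 12 mm thick. To be left alone.
Things that resemble listed ones, but are neither listed nor needed, are in the scene too. What is shaped like the hanger but white or yellow is not meant.

How it is judged:
On the way, in this order (a step that is already met when the one before it is completed fails the run):
1. the bar has pressed the keeper open, still in the hook (value of joint keeper above 0.12 rad and contact force between hanger and keeper above 0.5 N and z of hanger in the frame of hook below 0.183 m), for 0.1 s.
2. the bar is lifted clear of the gate (z of hanger in the frame of hook above 0.191 m and contact force between the fingers and hanger above 0.5 N), for 0.1 s.
At the end, for the whole second after the job is handed in: The hanger stands upright (within 0.1 rad) and still in the drying seat, its cup's underside within 4 mm of the seat's floor and within 9 mm of its centre; it is let go, and the hook's keeper has sprung shut (below 0.1 rad) (horizontal distance between hanger_foot and seat_floor below 0.009 m and z of hanger_foot in the frame of seat_floor below 0.004 m and angle between hanger_foot's own z axis and vertical below 0.1 rad and linear speed of hanger below 0.02 m/s and value of joint keeper below 0.1 rad); the robot touches nothing.
It fails at once if the hook was forced (over 45 N between hanger and hook) (contact force between hanger and hook above 45 N).
It fails at once if the keeper was opened with the fingers (contact force between the fingers and keeper above 2 N).
It fails at once if the hanger was dropped or rammed into the seat (over 50 N) (contact force between hanger and seat above 50 N).
It fails at once if the violet block or the wax rod was moved (over 20 mm) (distance of any of block_mid, rod_mid from where it was at the start of the episode above 0.02 m).
It also fails if it takes over 54 s, if anything falls off the work surface, if the arm or the gripper's body presses on something with over 40 N, if the wrist force passes 120 N, or if a joint passes its speed limit or range.

### The arm

A 6-joint arm with a two-finger parallel gripper is mounted at the origin on the work surface; the furniture and walls round the work are solid. World frame = base frame: x ahead of the robot, y to its left, z up, the work surface at z = 0. Lengths are in m, angles in rad, forces in N, time in s.
With the tool pointing down it reaches from about 0.425 to 0.95 m from the base axis. Payload 3.5 kg.
Tool frame: the origin (TCP) lies midway between the tips of the shut fingers; the grasp point (between the pads) lies 19 mm behind it; z points along the fingers, y is the line along which they close (so a half turn about z gives the same grasp; the last joint's range is limited). The gripper opens to 85 mm and grips with 20 to 120 N. Pads are 22 mm wide; open, the fingers measure 114 mm over their backs; the gripper's body (76 mm by 85 mm) begins 54 mm behind the grasp point. The pads swing forward as they close: fully open they stand 13 mm farther back than shut.
Start: joints at [-1.327, 0.286, 1.577, -0, 1.279, -0.15], TCP at [0.259, -0.623, 0.231] pointing down, gripper open.
Joint ranges: [-2.77, 2.77], [-0.9, 2.22], [0.21, 2.48], [-1.53, 4.67], [0.24, 2.81], [-2.84, 2.84]. Speed limits (rad/s): [2.79, 2.79, 3.14, 3.14, 3.14, 3.14].

### API

Orientations are given as a unit quaternion [x, y, z, w].
In Python, from plant import get_state, read_camera, ctrl gives the robot as it stands.
- The arm moves only by the shell command python3 -m crank 'ROWS' [FORCE]. ROWS is JSON, a list of rows, each a list of 3 entries, a list of its own where there are three numbers: the shift along the tool's x, y, z in mm, then the turn about the tool's z in degrees, then the closure in counts, from 0 (fully open) to 255 (shut). In form: [[[tx, ty, tz], yaw, claw], ...]. A call has 1 to 10 rows; each row is the pose to reach, as a shift and turn from the pose commanded when the call began, along the tool's axes at that moment; what a row does not reach only later rows make up. A row lasts 1/10 s, in which the tool goes at most 50 mm and 8.59 degrees, less where a joint would pass 70% of its speed; a pose out of reach is approached as far as the arm can. A call with a gripper value outside its range is refused whole. The fingers move at their own pace and stop on an object; FORCE is the grip in N (left out, the last holds). Time passes only in rows, so rows that repeat a pose let the fingers close. It gives the time, the measured TCP pose, the force, the opening and the grip force at its end, in the units of the state.
- get_state(): the state, without advancing time (a new reading comes with each control period).
- read_camera(name): name is "scene" or "top"; returns a dict with "frame" (400x640x3 uint8, blue, green, red), "range_z" (400x640 float32, m along the optical axis (not along the pixel's ray), 0 where there is no reading), "vfov" (degrees; the focal length in pixels is half the picture's height over the tangent of half this angle, whatever the lens; pixels are square), "cx", "cy" (the principal point, pixels), "origin" and "orientation" of the camera in the world. Camera axes: x right, y down, z forward; pixel columns grow to the right and rows downward; lengths in m; the calibration is good to about 2 mm. A picture is of the moment at which its call begins.
- ctrl.sign_off(): hands the job in; it is judged then, once.
The state is a dict: "time": time; "qpos": joint angles; "dq": joint speeds; "joint_efforts": joint torques, N m; "eef_pos": TCP position; "tcp_rot": TCP orientation; "contact_force": force on the tool from outside, world axes, zero at the start; "wrist_torque": the same for the moment, N m; "opening": opening from 0.0 (shut) to 1.0 (fully open); "finger_force": force on a finger pad.
Only numpy, scipy, OpenCV 4.12 (cv2) and the standard library are available. Lean on these libraries where they do the work, as an engineer would, in place of code of your own. Each camera call takes 0.05 s, during which the arm holds its last target. There are 200 camera calls.

## Working session

There is one attempt and no reset: what is moved stays moved. The work goes in short steps, Python scripts to look and compute and a shell command to move; the robot and the scene stay as the last step left them, time stands still between calls to the robot, and variables do not carry over. Pictures are saved under pics/ and viewed, at most 10 in all, crops included, and the job is handed in when it is done.

```bash
ls; mkdir -p pics
cat > h.py <<'E'
import numpy as np, cv2
from scipy.spatial.transform import Rotation as R
from plant import get_state, read_camera, ctrl
def cloud(c):
    h,w=c["range_z"].shape; f=h/2/np.tan(np.radians(c["vfov"])/2)
    v,u=np.mgrid[:h,:w]; z=c["range_z"]
    P=np.stack([(u-c["cx"])/f*z,(v-c["cy"])/f*z,z],-1)
    return P@R.from_quat(c["orientation"]).as_matrix().T+np.array(c["origin"])
def st():
    s=get_state(); print(s["time"],np.round(s["eef_pos"],4),np.round(s["tcp_rot"],4),np.round(s["contact_force"],2),s["opening"],s["finger_force"])
E
python3 - <<'E'
from h import *
for n in ("scene","top"):
    c=read_camera(n); cv2.imwrite(f"pics/{n}0.png",c["frame"]); np.savez(f"{n}0.npz",**c)
    print(n,c["origin"],c["orientation"],c["vfov"],c["cx"],c["cy"])
st()
E
```

```text
pics
scene [ 0.59502087 -0.43889929  0.64947426] [ 0.88955238  0.08087443 -0.04938991 -0.44689656] 50.05014762237968 324.53239555633013 192.54741079371158
top [0.26402726 0.27048639 0.97384402] [-0.64960998  0.75177263 -0.08385104  0.07624824] 48.48425383526172 323.4960120438175 199.41175753471947
0.1 [ 0.2589 -0.6227  0.2301] [ 9.807e-01  1.957e-01 -1.000e-04 -1.100e-03] [0.94 0.78 0.13] 0.9986482011544401 0.0
```

View pics/scene0.png

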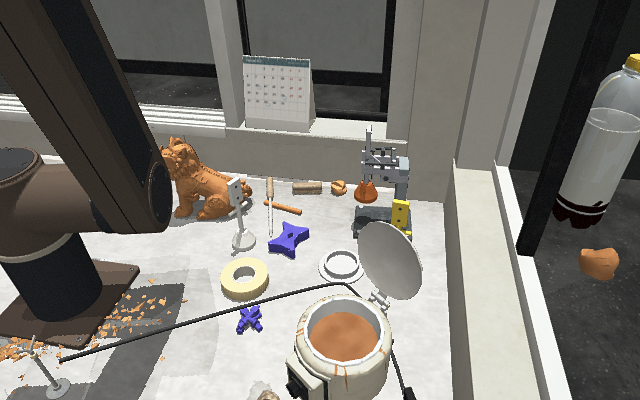

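View pics/top0.png

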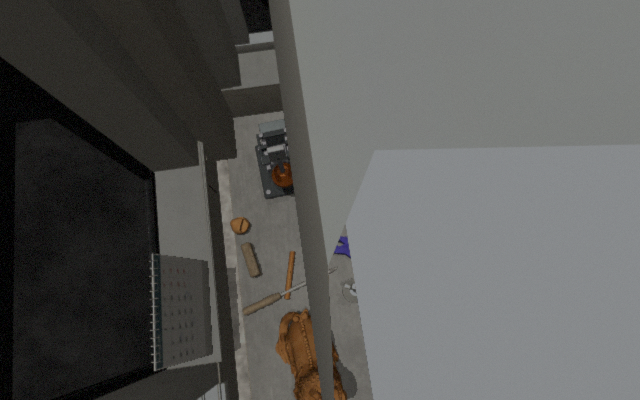

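The scene view shows these candidates:
- The hook stand is at about (385,195), with the orange-brown cup hanger at (366,190). The white look-alike is at (240,215) and is not meant.
- The drying seat is the light metal collar at (341,264). The cream ring at (245,278) is a tape roll.
- The violet X is at (289,238). The smaller one at (249,319) is possibly a look-alike.
- The rod is at (283,207).

I'll confirm these in an enlarged crop.

Run:
```python
from h import *
c=np.load("scene0.npz"); f=c["frame"]
cv2.imwrite("pics/crop1.png",cv2.resize(f[115:290,310:440],None,fx=3.4,fy=3.4,interpolation=cv2.INTER_CUBIC))
P=cloud(c)
for u,v in [(366,190),(384,140),(378,158),(341,265),(341,280),(322,265),(289,238),(283,207),(368,135),(400,165),(400,213),(375,212),(395,255),(345,335)]: print(u,v,np.round(P[v,u],3))
```

```text
366 190 [0.535 0.301 0.107]
384 140 [0.558 0.474 0.134]
378 158 [0.554 0.337 0.167]
341 265 [0.502 0.172 0.006]
341 280 [0.509 0.132 0.006]
322 265 [0.464 0.166 0.005]
289 238 [0.383 0.213 0.024]
283 207 [0.335 0.335 0.008]
368 135 [0.533 0.303 0.239]
400 165 [0.601 0.31  0.172]
400 213 [0.609 0.186 0.147]
375 212 [0.555 0.349 0.011]
395 255 [0.605 0.023 0.199]
345 335 [ 0.542 -0.042  0.079]
```

View pics/crop1.png

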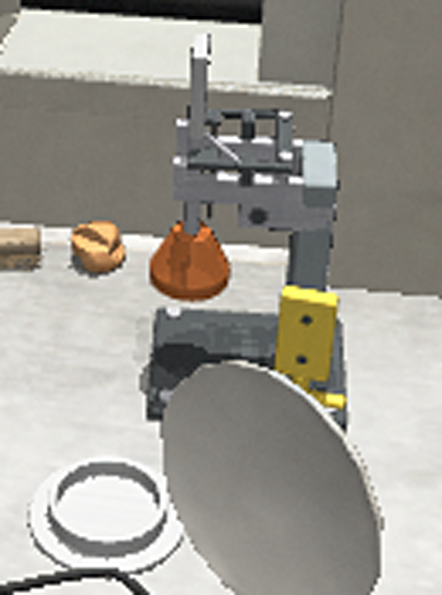

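The crop confirms the orange-brown cup hanging between the prongs, its aluminium grip block standing at crop (200,75), and the seat collar at (108,510). Next I'll measure the block, prongs, seat and obstacles.

Run:
```python
from h import *
c=np.load("scene0.npz"); P=cloud(c); F=c["frame"].astype(int); ok=c["range_z"]>0
t=np.load("top0.npz"); T=cloud(t); tok=t["range_z"]>0
def show(n,Q):
    if len(Q): print(n,len(Q),"min",np.round(Q.min(0),4),"max",np.round(Q.max(0),4),"med",np.round(np.median(Q,0),4))
box=lambda P,ok,a,b:ok&np.all((P>a)&(P<b),-1)
for nm,Q,o in (("scene",P,ok),("top",T,tok)):
    print(nm)
    show("block",Q[box(Q,o,(.48,.25,.203),(.60,.37,.26))])
    g=Q[box(Q,o,(.48,.25,.160),(.68,.40,.177))]; show("prong",g)
    show("base",Q[box(Q,o,(.48,.2,.007),(.68,.42,.013))])
    show("overhead",Q[box(Q,o,(.0,-.7,.3),(.9,.6,.95))])
    s=Q[box(Q,o,(.42,.08,.015),(.58,.26,.0215))]; show("rim",s)
    if len(s)>20:
        (x,y),(w,h),a=cv2.fitEllipse((s[:,:2]*1000).astype(np.float32)); print("rim ell",x,y,w,h)
    d=Q[box(Q,o,(.42,.08,.0035),(.56,.26,.0085))]; show("disc+floor",d)
# horizontal block detail
b=P[box(P,ok,(.48,.25,.203),(.60,.37,.26))]
for z in np.arange(.2,.26,.008):
    q=b[(b[:,2]>=z)&(b[:,2]<z+.008)]
    if len(q): print(round(z,3),len(q),np.round(q.min(0)[:2],4),np.round(q.max(0)[:2],4))
# height map obstacles
q=P[ok&(P[...,2]>.1)&(P[...,0]>.3)&(P[...,0]<.75)&(P[...,1]>-.3)&(P[...,1]<.5)]
for y in np.arange(-.3,.5,.05):
    k=q[(q[:,1]>=y)&(q[:,1]<y+.05)]; show(f"y{y:.2f}",k)
```

```text
scene
block 134 min [0.5271 0.3007 0.2037] max [0.5381 0.3314 0.2481] med [0.533  0.3049 0.2324]
prong 588 min [0.5195 0.2862 0.16  ] max [0.6195 0.3512 0.1768] med [0.5746 0.3023 0.1697]
base 785 min [0.4869 0.2    0.007 ] max [0.6405 0.3778 0.0129] med [0.5458 0.333  0.0102]
overhead 46182 min [ 0.0005 -0.1009  0.3   ] max [0.9    0.5778 0.5666] med [0.2587 0.0886 0.415 ]
rim 264 min [0.4671 0.0921 0.015 ] max [0.5377 0.2085 0.0214] med [0.4977 0.161  0.0177]
rim ell 499.4921569824219 161.80828857421875 61.997459411621094 105.48632049560547
disc+floor 859 min [0.427  0.0967 0.0035] max [0.5526 0.2528 0.0085] med [0.5046 0.1648 0.0058]
top
block 229 min [0.5264 0.3052 0.2032] max [0.5385 0.3348 0.2491] med [0.5288 0.3199 0.2384]
prong 377 min [0.5179 0.301  0.1602] max [0.6196 0.3512 0.177 ] med [0.6026 0.3282 0.1709]
base 535 min [0.5068 0.3073 0.007 ] max [0.6348 0.3948 0.013 ] med [0.5376 0.3598 0.0098]
overhead 98870 min [0.1596 0.2212 0.3   ] max [0.7951 0.5818 0.9156] med [0.2702 0.2542 0.9122]
0.2 13 [0.5271 0.301 ] [0.5364 0.3155]
0.208 16 [0.53   0.3018] [0.5381 0.3076]
0.2
[... 815 characters left out ...]
0.1001] max [0.75   0.1499 0.1359] med [0.7294 0.1241 0.1331]
y0.15 890 min [0.5926 0.1502 0.1001] max [0.7499 0.1999 0.1717] med [0.6222 0.187  0.1334]
y0.20 370 min [0.714  0.2001 0.1001] max [0.7499 0.25   0.1357] med [0.7293 0.2244 0.1332]
y0.25 1157 min [0.5219 0.2502 0.1001] max [0.7496 0.3    0.1903] med [0.5945 0.2946 0.1506]
y0.30 1230 min [0.514 0.3   0.1  ] max [0.75   0.3498 0.2481] med [0.5742 0.318  0.1636]
y0.35 3269 min [0.541  0.35   0.1003] max [0.75   0.3999 0.4755] med [0.7332 0.3796 0.3253]
y0.40 9450 min [0.612  0.4001 0.1   ] max [0.7205 0.4497 0.4679] med [0.6688 0.4244 0.3157]
y0.45 6303 min [0.3    0.4505 0.1   ] max [0.6126 0.5    0.454 ] med [0.5681 0.4794 0.2054]
```

Run:
```python
from h import *
from scipy.optimize import least_squares
c=np.load("scene0.npz"); P=cloud(c); ok=c["range_z"]>0
t=np.load("top0.npz"); T=cloud(t); tok=t["range_z"]>0
box=lambda P,ok,a,b:ok&np.all((P>a)&(P<b),-1)
for n,Q,o in (("scene",P,ok),("top",T,tok)):
    b=Q[box(Q,o,(.50,.28,.240),(.56,.36,.252))]
    print(n,"blocktop",len(b),cv2.minAreaRect((b[:,:2]*1000).astype(np.float32)),np.round(b[:,2].max(),4))
    b=Q[box(Q,o,(.50,.28,.203),(.56,.36,.252))]
    print(n,"blockall",len(b),cv2.minAreaRect((b[:,:2]*1000).astype(np.float32)))
    for lo,hi in((.0085,.0115),):
        b=Q[box(Q,o,(.48,.24,lo),(.66,.42,hi))]; print("base",len(b),cv2.minAreaRect((b[:,:2]*1000).astype(np.float32)))
    # outer prong side faces via normals -> line fit of near prong side
    b=Q[box(Q,o,(.51,.28,.150),(.64,.302,.168))]
    if len(b)>20:
        print("prong side",len(b),cv2.fitLine((b[:,:2]*1000).astype(np.float32),cv2.DIST_HUBER,0,.01,.01).ravel())
s=P[box(P,ok,(.455,.11,.0165),(.55,.22,.0195))]
r=least_squares(lambda p:np.maximum(np.abs(np.hypot(*(s[:,:2]-p).T)-.0335)-.0025,0),[.502,.165],loss="soft_l1",f_scale=.001)
print("seat rim",len(s),r.x); d=np.hypot(*(s[:,:2]-r.x).T); print(np.percentile(d,[0,5,50,95,100]))
d=P[box(P,ok,(.44,.11,.004),(.56,.22,.008))]; k=np.hypot(*(d[:,:2]-r.x).T); k=d[k<.05]
print(len(k),k.min(0),k.max(0))
```

```text
scene blocktop 50 ((532.3446044921875, 316.3397521972656), (9.79824161529541, 29.95611000061035), 2.411832332611084) 0.2481
scene blockall 134 ((532.3491821289062, 316.05462646484375), (10.57066822052002, 30.510225296020508), 2.6421520709991455)
base 586 ((573.9448852539062, 320.4560241699219), (129.99742126464844, 109.83126831054688), 5.421403884887695)
prong side 320 [9.9755305e-01 6.9913767e-02 5.7295123e+02 2.9593448e+02]
top blocktop 111 ((532.4978637695312, 320.0483093261719), (10.609922409057617, 29.513694763183594), 3.8588473796844482) 0.2491
top blockall 229 ((532.2211303710938, 320.1303405761719), (10.930610656738281, 29.754959106445312), 3.1443018913269043)
base 327 ((572.1513061523438, 343.22747802734375), (129.25416564941406, 69.24862670898438), 3.4247217178344727)
seat rim 169 [0.50287577 0.17144158]
[0.02899726 0.0305709  0.03352506 0.03600198 0.06023044]
733 [0.4554618  0.12324718 0.00400027] [0.54888811 0.21362489 0.0079714 ]
```

```bash
python3 -m crank '[[[0,0,-50],0,0],[[40,-30,-90],-8,0],[[80,-60,-110],-16,0],[[115,-90,-110],-24,0],[[150,-120,-110],-32,0],[[190,-147,-110],-40,0],[[228,-176,-110],-48,0],[[266,-205,-110],-56,0],[[305,-235,-110],-64,0],[[340,-265,-110],-71,0]]' 30; python3 -c "
from h import *; st()"
```

```text
time: 1.1
eef_pos: [0.4719, -0.246, 0.3409]
tcp_rot: [0.683, 0.731, 0.0, -0.0]
contact_force: [0.4, 0.2, -0.3]
opening: 1.001
finger_force: 0.0
1.1 [ 0.4719 -0.246   0.3409] [ 6.828e-01  7.306e-01  1.000e-04 -3.000e-04] [ 0.43  0.15 -0.25] 1.0005482240246595 0.0
```

```bash
python3 -m crank '[[[50,9,0],0,0],[[99,17,0],0,0],[[148,26,0],0,0],[[197,35,0],0,0],[[246,44,0],0,0],[[295,52,0],0,0],[[344,61,0],0,0],[[393,70,0],0,0],[[442,79,0],0,0],[[490,87,0],0,0]]'; python3 -m crank '[[[35,6,0],0,0],[[69,12,0],0,0],[[69,12,0],0,0],[[69,12,0],0,0]]'
python3 - <<'E'
from h import *
st()
for n in("scene","top"):
    c=read_camera(n); np.savez(f"{n}1.npz",**c)
    f=c["frame"]; f=f[60:260,290:470] if n=="scene" else f[90:230,200:340]
    cv2.imwrite(f"pics/{n}1.png",cv2.resize(f,None,fx=2.9,fy=2.9))
a=cv2.imread("pics/scene1.png");b=cv2.imread("pics/top1.png")
a=cv2.resize(a,(390,433));b=cv2.resize(b,(390,390)); b=np.vstack([b,np.zeros((43,390,3),np.uint8)]); cv2.imwrite("pics/both1.png",np.hstack([a,b]))
E
```

```text
time: 2.1
eef_pos: [0.5273, 0.2485, 0.3408]
tcp_rot: [0.685, 0.729, -0.0, -0.0]
contact_force: [0.1, -0.1, -0.5]
opening: 0.997
finger_force: 0.0
time: 2.5
eef_pos: [0.535, 0.3162, 0.3404]
tcp_rot: [0.684, 0.729, -0.001, -0.0]
contact_force: [0.3, -0.9, -0.8]
opening: 1.002
finger_force: 0.0
2.5 [0.535  0.3162 0.3404] [ 6.842e-01  7.293e-01 -1.000e-03 -2.000e-04] [ 0.28 -0.88 -0.79] 1.0018962753465417 0.0
```

View pics/both1.png

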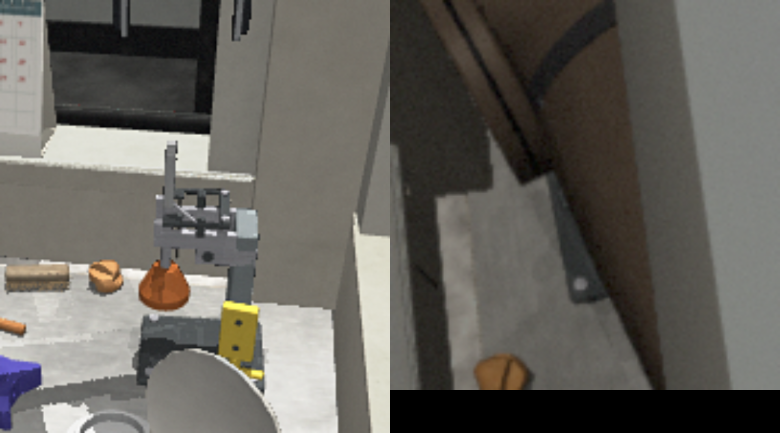

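Fingertips are visible at the crop top, (125,20) and (243,20), straddling the block at (170,150). Descending now.

```bash
python3 -m crank '[[[2,-2.5,30],0,0],[[2,-2.5,65],0,0],[[2,-2.5,95],0,0],[[2,-2.5,115],0,0],[[2,-2.5,128],0,0],[[2,-2.5,133],0,0],[[2,-2.5,133],0,0],[[2,-2.5,133],0,0]]'
python3 - <<'E'
from h import *
c=read_camera("scene"); P=cloud(c); ok=c["range_z"]>0
for z in np.arange(.2,.29,.01):
    q=P[ok&np.all((P>(.45,.26,z))&(P<(.63,.36,z+.01)),-1)]
    x=np.sort(q[:,0]); 
    if len(x): g=np.where(np.diff(x)>.006)[0]; print(round(z,3),len(x),np.round(np.split(x,g+1)[0][[0,-1]],4),[np.round(k[[0,-1]],4).tolist() for k in np.split(x,g+1)[1:]])
cv2.imwrite("pics/s2.png",cv2.resize(c["frame"][80:240,310:450],None,fx=3.5,fy=3.5))
E
```

```text
time: 3.4
eef_pos: [0.5336, 0.3178, 0.21]
tcp_rot: [0.685, 0.729, 0.001, 0.001]
contact_force: [-0.6, -0.5, 0.7]
opening: 1.002
finger_force: 0.0
0.2 23 [0.527  0.5379] []
0.21 21 [0.5299 0.538 ] []
0.22 37 [0.4853 0.4918] [[0.5294, 0.5375], [0.5782, 0.5822]]
0.23 84 [0.4788 0.4917] [[0.529, 0.5375], [0.5773, 0.5892]]
0.24 124 [0.4786 0.4913] [[0.5274, 0.5372], [0.5756, 0.5902]]
0.25 70 [0.4784 0.4912] [[0.5779, 0.5896]]
0.26 84 [0.4657 0.4913] [[0.577, 0.6052]]
0.27 221 [0.4616 0.4989] [[0.5707, 0.6068]]
0.28 251 [0.4618 0.4738] [[0.4857, 0.5547], [0.561, 0.5817], [0.596, 0.606]]
```

View pics/s2.png

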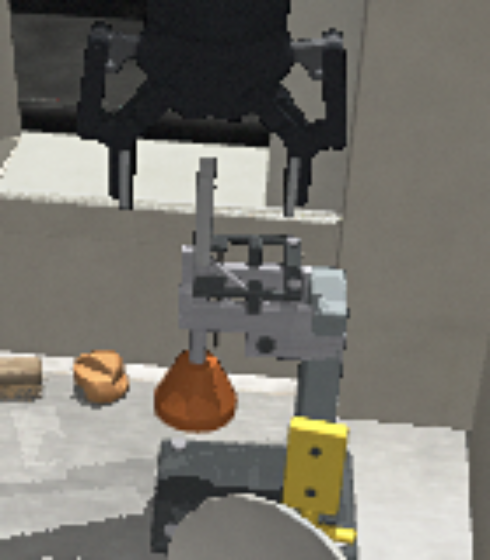

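The fingers straddle the grip block, with pads at about (125,180) and (290,190) and the block at (207,190). They sit about 1.3 mm too far back, so I'll correct that and close.

```bash
python3 -m crank '[[[0,-1.3,1.5],0,0],[[0,-1.3,1.5],0,0],[[0,-1.3,1.5],0,120],[[0,-1.3,1.5],0,180],[[0,-1.3,1.5],0,255],[[0,-1.3,1.5],0,255],[[0,-1.3,1.5],0,255],[[0,-1.3,1.5],0,255],[[0,-1.3,1.5],0,255],[[0,-1.3,1.5],0,255]]' 40; python3 -c "
from h import *; st()"
```

```text
time: 4.45
eef_pos: [0.532, 0.3178, 0.207]
tcp_rot: [0.685, 0.729, 0.001, 0.0]
contact_force: [2.5, 0.5, -1.2]
opening: 0.112
finger_force: 43.4
4.45 [0.532  0.3178 0.207 ] [6.848e-01 7.288e-01 6.000e-04 4.000e-04] [ 2.46  0.48 -1.24] 0.11197135011254324 43.3599990606308
```

```bash
python3 -m crank '[[[0,0,-0.5],0,255],[[0,0,-1],0,255],[[0,0,-1],0,255],[[0,0,-1],0,255]]'; python3 -m crank '[[[0,2,0],0,255],[[0,4,0],0,255],[[0,6,0],0,255],[[0,8,0],0,255],[[0,8,0],0,255],[[0,8,0],0,255]]';python3 -m crank '[[[0,1,0],0,255],[[0,2,0],0,255],[[0,3,0],0,255],[[0,4,0],0,255],[[0,4,0],0,255],[[0,4,0],0,255]]'
```

```text
time: 4.85
eef_pos: [0.5317, 0.3176, 0.2071]
tcp_rot: [0.685, 0.729, 0.0, 0.0]
contact_force: [5.2, -0.3, -5.1]
opening: 0.114
finger_force: 42.5
time: 5.45
eef_pos: [0.5392, 0.3182, 0.2076]
tcp_rot: [0.685, 0.729, -0.0, -0.0]
contact_force: [-1.6, 0.4, -3.6]
opening: 0.113
finger_force: 43.0
time: 6.05
eef_pos: [0.5435, 0.3184, 0.2078]
tcp_rot: [0.685, 0.729, 0.0, -0.0]
contact_force: [-1.9, 0.1, -3.3]
opening: 0.112
finger_force: 43.0
```

```bash
for i in 1; do python3 -m crank '[[[0,1,0],0,255],[[0,1,0],0,255],[[0,2,0],0,255],[[0,2,0],0,255]]'; python3 -m crank '[[[0,1,0],0,255],[[0,1,0],0,255],[[0,1,0],0,255]]'; done
```

```text
time: 6.45
eef_pos: [0.5456, 0.3185, 0.2079]
tcp_rot: [0.685, 0.729, 0.0, 0.0]
contact_force: [-2.1, 0.8, -2.7]
opening: 0.111
finger_force: 43.1
time: 6.75
eef_pos: [0.5464, 0.3186, 0.2078]
tcp_rot: [0.685, 0.729, -0.0, -0.0]
contact_force: [-2.5, 0.3, -2.8]
opening: 0.112
finger_force: 43.1
```

```bash
python3 -m crank '[[[0,1,0],0,255],[[0,1,0],0,255],[[0,1,0],0,255]]' | grep -E "eef|force"; python3 -m crank '[[[0,1,0],0,255],[[0,1,0],0,255],[[0,1,0],0,255]]'| grep -E "eef|force"; python3 -m crank '[[[0,1,0],0,255],[[0,1,0],0,255],[[0,1,0],0,255]]'| grep -E "eef|force"
```

```text
eef_pos: [0.5475, 0.3187, 0.2078]
contact_force: [-2.2, 0.3, -3.5]
finger_force: 43.1
eef_pos: [0.5484, 0.3188, 0.2078]
contact_force: [-3.5, -0.3, -3.0]
finger_force: 43.1
eef_pos: [0.5494, 0.3188, 0.2078]
contact_force: [-1.7, 0.9, -3.1]
finger_force: 43.1
```

```bash
python3 -m crank '[[[0,1,0],0,255],[[0,1,0],0,255],[[0,1,0],0,255]]' | grep -E "eef|force"; python3 -m crank '[[[0,1,0],0,255],[[0,1,0],0,255],[[0,1,0],0,255]]'| grep -E "eef|force"; python3 -m crank '[[[0,1,0],0,255],[[0,1,0],0,255],[[0,1,0],0,255]]'| grep -E "eef|force"
```

```text
eef_pos: [0.5505, 0.3189, 0.2078]
contact_force: [-2.1, 0.8, -2.9]
finger_force: 43.1
eef_pos: [0.5515, 0.319, 0.2078]
contact_force: [-2.5, -0.3, -2.5]
finger_force: 43.1
eef_pos: [0.5525, 0.319, 0.2078]
contact_force: [-2.2, -0.7, -2.4]
finger_force: 43.1
```

```bash
python3 -m crank '[[[0,1,0],0,255],[[0,1,0],0,255],[[0,1,0],0,255]]' | grep -E "eef|force"; python3 -m crank '[[[0,1,0],0,255],[[0,1,0],0,255],[[0,1,0],0,255]]'| grep -E "eef|force"
python3 - <<'E'
from h import *
c=read_camera("scene"); cv2.imwrite("pics/s3.png",cv2.resize(c["frame"][120:220,330:430],None,fx=5,fy=5,interpolation=cv2.INTER_CUBIC))
st()
E
```

```text
eef_pos: [0.5535, 0.3191, 0.2078]
contact_force: [-3.0, 0.4, -1.8]
finger_force: 43.2
eef_pos: [0.5544, 0.3192, 0.2079]
contact_force: [-3.5, 0.1, -3.0]
finger_force: 43.2
9.2 [0.5544 0.3192 0.2078] [ 0.6848  0.7287 -0.     -0.    ] [-3.02  0.61 -1.77] 0.11145278825770119 43.22801649570465
```

View pics/s3.png

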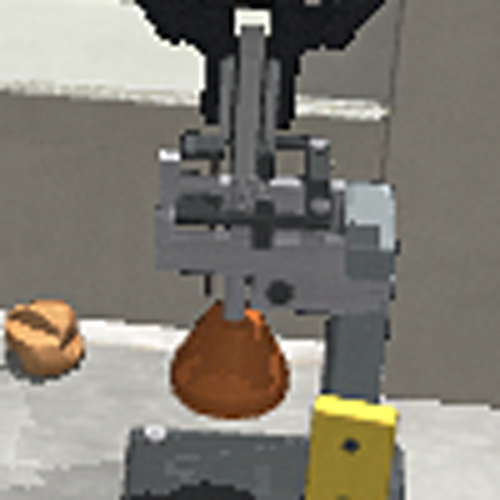

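The hanger stays upright in the grip (cup at (230,360)) and has moved back within the hook. It's still springy, so I'll keep pressing.

```bash
for k in 1; do python3 -m crank '[[[0,1,0],0,255],[[0,1,0],0,255],[[0,1,0],0,255]]' | grep -E "eef|contact"; python3 -m crank '[[[0,1,0],0,255],[[0,1,0],0,255],[[0,1,0],0,255]]'| grep -E "eef|contact"; done
```

```text
eef_pos: [0.5553, 0.3192, 0.2081]
contact_force: [-3.8, 0.8, -0.3]
eef_pos: [0.5556, 0.3193, 0.208]
contact_force: [-6.3, 0.0, -0.3]
```

```bash
python3 -m crank '[[[0,1,0],0,255],[[0,1,0],0,255],[[0,1,0],0,255]]' | grep -E "eef|contact"; python3 -m crank '[[[0,1,0],0,255],[[0,1,0],0,255],[[0,1,0],0,255]]'| grep -E "eef|contact"
```

```text
eef_pos: [0.5558, 0.3193, 0.208]
contact_force: [-7.9, -0.2, 2.2]
eef_pos: [0.556, 0.3193, 0.2081]
contact_force: [-10.4, -2.1, 3.4]
```

The stops are reached at TCP x ≈ 0.5555: the advance stalls and the force climbs. I'll back off about 2 mm and lift.

```bash
python3 -m crank '[[[0,-2,0],0,255],[[0,-5,0],0,255],[[0,-5,0],0,255],[[0,-5,0],0,255]]' | grep -E "eef|contact"; python3 -m crank '[[[0,0,-1],0,255],[[0,0,-2],0,255],[[0,0,-3],0,255],[[0,0,-4],0,255],[[0,0,-4],0,255]]'| grep -E "eef|contact"
```

```text
eef_pos: [0.5535, 0.319, 0.2074]
contact_force: [-2.7, -0.0, -3.4]
eef_pos: [0.5537, 0.3189, 0.2121]
contact_force: [-1.3, -0.8, -5.0]
```

```bash
python3 -m crank '[[[0,0,-2],0,255],[[0,0,-4],0,255],[[0,0,-6],0,255],[[0,0,-8],0,255],[[0,0,-8],0,255]]'| grep -E "eef|contact"; python3 -m crank '[[[0,0,-3],0,255],[[0,0,-6],0,255],[[0,0,-9],0,255],[[0,0,-12],0,255],[[0,0,-15],0,255],[[0,0,-15.5],0,255],[[0,0,-15.5],0,255],[[0,0,-15.5],0,255]]'
```

```text
eef_pos: [0.5538, 0.3192, 0.2207]
contact_force: [-1.9, 0.1, -3.0]
time: 12.6
eef_pos: [0.5534, 0.319, 0.2352]
tcp_rot: [0.685, 0.729, 0.0, 0.0]
contact_force: [0.2, 0.3, -2.5]
opening: 0.111
finger_force: 43.2
```

```bash
python3 -m crank '[[[0,-5,0],0,255],[[0,-12,0],0,255],[[0,-22,0],0,255],[[0,-35,0],0,255],[[0,-50,0],0,255],[[0,-68,0],0,255],[[0,-88,0],0,255],[[0,-108,0],0,255],[[0,-122,0],0,255],[[0,-125,0],0,255]]'; python3 -m crank '[[[0,0,0],0,255],[[0,0,0],0,255]]'
python3 - <<'E'
from h import *
c=read_camera("scene"); np.savez("scene4.npz",**c); cv2.imwrite("pics/s4.png",c["frame"][60:340,200:460])
P=cloud(c); ok=c["range_z"]>0
st()
F=cv2.cvtColor(c["frame"],cv2.COLOR_BGR2HSV); x0=get_state()["eef_pos"]
q=P[ok&np.all((P>(x0[0]-.05,x0[1]-.05,.05))&(P<(x0[0]+.05,x0[1]+.05,.17)),-1)]
for z in np.arange(.05,.19,.01):
    k=q[(q[:,2]>=z)&(q[:,2]<z+.01)]
    if len(k): print(round(z,3),len(k),np.round(k[:,0].min(),4),np.round(k[:,0].max(),4),np.round(k[:,1].min(),4))
E
```

```text
time: 13.6
eef_pos: [0.4268, 0.3113, 0.2354]
tcp_rot: [0.684, 0.729, 0.0, -0.0]
contact_force: [0.4, -0.0, -2.8]
opening: 0.11
finger_force: 43.1
time: 13.8
eef_pos: [0.4292, 0.3114, 0.2356]
tcp_rot: [0.685, 0.729, 0.0, 0.0]
contact_force: [0.4, 0.5, -2.0]
opening: 0.115
finger_force: 43.1
13.85 [0.4294 0.3113 0.2355] [6.849e-01 7.286e-01 3.000e-04 2.000e-04] [-0.11 -0.47 -2.93] 0.11263538708758003 43.1074994802475
0.1 32 0.4085 0.4548 0.2867
0.11 105 0.4042 0.4552 0.2846
0.12 120 0.4068 0.4532 0.2868
0.13 91 0.4126 0.4475 0.2917
0.14 68 0.4173 0.4424 0.2962
0.15 23 0.4252 0.434 0.3043
0.16 17 0.4255 0.4341 0.3073
```

View pics/s4.png

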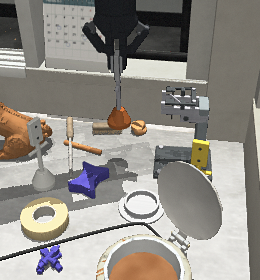

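It's free and hanging upright in the grip, cup at crop (119,118); the seat is at crop (141,205). Moving over the seat.

```bash
python3 -m crank '[[[-12,5,0],0,255],[[-32,14,0],0,255],[[-57,25,0],0,255],[[-85,37.5,0],0,255],[[-113,50,0],0,255],[[-134,59,0],0,255],[[-144,63.5,0],0,255],[[-144,63.5,0],0,255],[[-144,63.5,0],0,255],[[-144,63.5,0],0,255]]'; python3 -m crank '[[[0,0,15],0,255],[[0,0,35],0,255],[[0,0,50],0,255],[[0,0,55],0,255],[[0,0,55],0,255],[[0,0,55],0,255],[[0,0,55],0,255]]' | grep eef
python3 - <<'E'
from h import *
from scipy.optimize import least_squares
c=read_camera("scene"); cv2.imwrite("pics/s5.png",cv2.resize(c["frame"][170:300,290:420],None,fx=4,fy=4,interpolation=cv2.INTER_CUBIC))
P=cloud(c); ok=c["range_z"]>0
st(); x0=get_state()["eef_pos"]
q=P[ok&np.all((P>(x0[0]-.04,x0[1]-.04,.04))&(P<(x0[0]+.04,x0[1]+.04,.17)),-1)]
for z in np.arange(.04,.15,.01):
    k=q[(q[:,2]>=z)&(q[:,2]<z+.01)]
    if len(k): print(round(z,3),len(k),np.round(k[:,0].min(),4),np.round(k[:,0].max(),4),np.round(k[:,1].min(),4))
s=P[ok&np.all((P>(.455,.11,.0165))&(P<(.55,.22,.0195)),-1)]
r=least_squares(lambda p:np.maximum(np.abs(np.hypot(*(s[:,:2]-p).T)-.0335)-.0025,0),[.502,.171],loss="soft_l1",f_scale=.001)
print("seat",len(s),r.x)
E
```

```text
time: 14.85
eef_pos: [0.5006, 0.1723, 0.2352]
tcp_rot: [0.684, 0.729, -0.0, -0.0]
contact_force: [0.2, -0.5, -2.5]
opening: 0.116
finger_force: 43.1
eef_pos: [0.5017, 0.1717, 0.1815]
15.6 [0.5017 0.1716 0.1815] [6.848e-01 7.287e-01 8.000e-04 7.000e-04] [ 0.43 -0.41 -1.96] 0.11422244981101976 43.10388386249542
0.05 72 0.4797 0.528 0.1464
0.06 154 0.4778 0.5279 0.146
0.07 134 0.4815 0.5235 0.149
0.08 122 0.4857 0.5178 0.1557
0.09 45 0.4929 0.5135 0.1606
0.1 21 0.4979 0.5072 0.1669
0.11 27 0.4976 0.5073 0.1646
0.12 19 0.4978 0.5072 0.166
0.13 9 0.5054 0.5072 0.1677
0.14 13 0.4976 0.5069 0.1458
seat 120 [0.50247183 0.17109979]
```

View pics/s5.png

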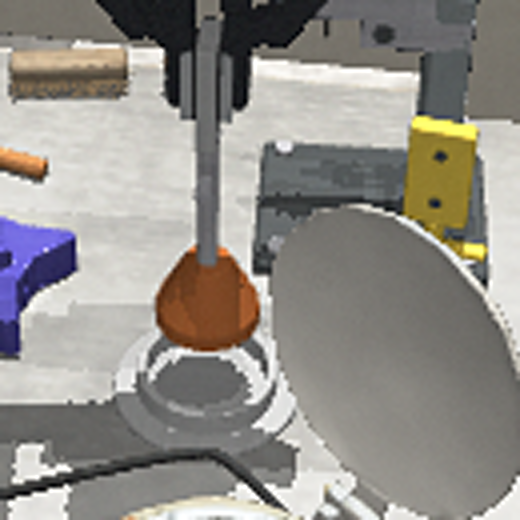

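The cup at (208,300) is centred over the collar at (205,385) to about 1 mm. Lowering slowly.

```bash
python3 -m crank '[[[0,0,8],0,255],[[0,-0.5,18],0,255],[[0,-0.5,28],0,255],[[0,-0.5,35],0,255],[[0,-0.5,38],0,255],[[0,-0.5,40],0,255],[[0,-0.5,41],0,255],[[0,-0.5,42],0,255],[[0,-0.5,42],0,255],[[0,-0.5,42],0,255]]'; python3 -m crank '[[[0,0,1],0,255],[[0,0,1],0,255],[[0,0,1],0,255]]' | grep -E "eef|contact";  python3 -m crank '[[[0,0,1],0,255],[[0,0,1],0,255],[[0,0,1],0,255]]' | grep -E "eef|contact"; python3 -m crank '[[[0,0,1],0,255],[[0,0,1],0,255],[[0,0,1],0,255]]' | grep -E "eef|contact"
```

```text
time: 16.6
eef_pos: [0.5007, 0.1715, 0.1386]
tcp_rot: [0.685, 0.729, 0.0, 0.0]
contact_force: [0.4, -0.5, -2.3]
opening: 0.11
finger_force: 43.1
eef_pos: [0.5005, 0.1715, 0.1373]
contact_force: [-0.6, -0.1, -2.1]
eef_pos: [0.5004, 0.1715, 0.1362]
contact_force: [-0.2, 0.4, -3.3]
eef_pos: [0.5008, 0.1715, 0.136]
contact_force: [-1.7, -0.7, 1.8]
```

The cup is down on the floor at the expected height. Releasing, then retreating straight up.

```bash
python3 -m crank '[[[0,0,-0.5],0,255],[[0,0,-0.5],0,255],[[0,0,-0.5],0,190],[[0,0,-0.5],0,150],[[0,0,-0.5],0,80],[[0,0,-0.5],0,0],[[0,0,-0.5],0,0],[[0,0,-0.5],0,0],[[0,0,-0.5],0,0]]' 20
python3 - <<'E'
from h import *
c=read_camera("scene"); cv2.imwrite("pics/s6.png",cv2.resize(c["frame"][130:300,270:420],None,fx=3.5,fy=3.5,interpolation=cv2.INTER_CUBIC))
P=cloud(c); ok=c["range_z"]>0
q=P[ok&np.all((P>(.45,.14,.02))&(P<(.54,.21,.19)),-1)]
for z in np.arange(.02,.19,.01):
    k=q[(q[:,2]>=z)&(q[:,2]<z+.01)]
    if len(k): print(round(z,3),len(k),np.round(k[:,0].min(),4),np.round(k[:,0].max(),4),np.round(k[:,1].min(),4))
E
```

```text
time: 18.4
eef_pos: [0.5005, 0.1715, 0.1358]
tcp_rot: [0.685, 0.729, 0.0, 0.0]
contact_force: [0.1, 0.3, 0.4]
opening: 0.997
finger_force: 0.0
0.02 141 0.479 0.5294 0.1452
0.03 105 0.482 0.5206 0.1532
0.04 100 0.4881 0.5147 0.1577
0.05 17 0.4984 0.5063 0.1664
0.06 20 0.4983 0.506 0.1665
0.07 17 0.4982 0.506 0.1647
0.08 9 0.502 0.5059 0.1665
0.09 4 0.5054 0.5059 0.1699
0.1 51 0.4979 0.5062 0.145
0.11 3 0.4997 0.5056 0.159
0.12 24 0.4977 0.5068 0.1563
0.13 29 0.4977 0.507 0.1556
0.14 30 0.4583 0.507 0.1568
0.15 48 0.4504 0.5069 0.1556
0.16 54 0.4507 0.5068 0.1546
0.17 98 0.4515 0.5067 0.1545
0.18 25 0.4501 0.4588 0.1547
```

View pics/s6.png

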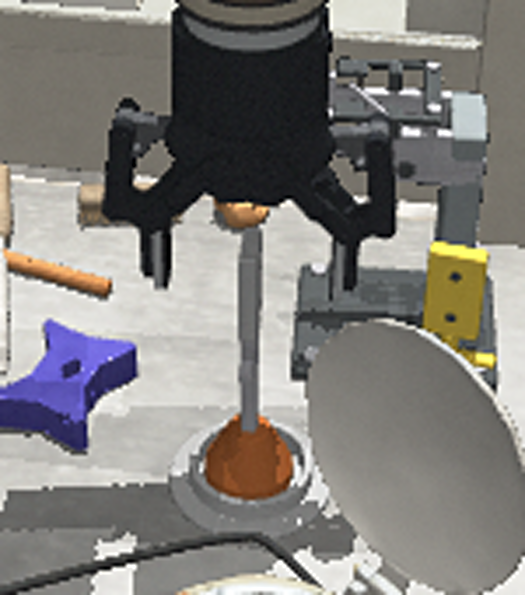

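The hanger stands upright in the seat, with its cup at (250,460) inside the collar and the rod vertical. The fingers are clear, with pads at (160,260) and (345,265). Retreating upward.

```bash
python3 -m crank '[[[0,0,-5],0,0],[[0,0,-20],0,0],[[0,0,-45],0,0],[[0,0,-75],0,0],[[0,0,-105],0,0],[[0,0,-130],0,0],[[0,0,-140],0,0],[[0,0,-140],0,0],[[0,0,-140],0,0],[[0,0,-140],0,0]]'
python3 - <<'E'
from h import *
c=read_camera("scene"); P=cloud(c); ok=c["range_z"]>0
q=P[ok&np.all((P>(.45,.14,.02))&(P<(.54,.21,.19)),-1)]
for z in (.02,.03,.04,.06,.12,.15,.165,.17):
    k=q[(q[:,2]>=z)&(q[:,2]<z+.01)]
    if len(k): print(z,len(k),np.round(k.min(0),4),np.round(k.max(0),4))
st()
ctrl.sign_off()
E
```

```text
time: 19.45
eef_pos: [0.4996, 0.1714, 0.2738]
tcp_rot: [0.685, 0.729, -0.001, -0.001]
contact_force: [-1.0, -0.0, -0.2]
opening: 1.003
finger_force: 0.0
0.02 144 [0.4742 0.1459 0.0201] [0.5371 0.1831 0.03  ]
0.03 113 [0.4824 0.1514 0.03  ] [0.5207 0.1783 0.0399]
0.04 97 [0.4878 0.1576 0.04  ] [0.5147 0.1814 0.05  ]
0.06 21 [0.4979 0.1666 0.0609] [0.506  0.1715 0.0699]
0.12 25 [0.4977 0.1561 0.1202] [0.5069 0.1832 0.1299]
0.15 31 [0.4978 0.155  0.1505] [0.5069 0.1792 0.16  ]
0.165 38 [0.495  0.1564 0.165 ] [0.5067 0.1862 0.1749]
0.17 68 [0.495  0.1555 0.1701] [0.5067 0.1863 0.1778]
19.5 [0.4996 0.1713 0.2738] [ 0.6848  0.7287 -0.0014 -0.0011] [-0.19 -0.16 -0.69] 0.9990169313069892 0.0
the job is handed in; nothing more can be done
```

The hanger is off the hook and standing upright in the drying seat, released with the gripper clear above it; I handed the job in at 19.5 s, the verdict was not shown, and I did not measure the keeper's closing angle.

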